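# Lay the house plaque on the sloped drying stand

## Task

Pick up the house-shaped wooden plaque and lay it face up on the sloped drying stand: pointed roof end uphill, straight bottom edge resting against the ledge, in line with the narrow beam and centred across it. Set it down on the stand before you let go of it. Leave everything else on the table where it is.

Things in the scene. Friction and masses are not known exactly. Their poses are not given: they have to be found in the camera images.
- plaque: House-shaped wooden plaque, grey-teal, 14 mm thick, face up (pale door and two windows on the face): a rectangle 60 mm wide (y), 80 mm long, with a 30 mm high pointed roof at +x; 110 mm long in all, 70 g. Long sides parallel for x -55 to +25 mm. Origin on the underside, on the centre line, midway between bottom edge and roof point; x to the roof point, y across, z out of the face.
- plaque_foot (a point): Middle of the plaque's straight bottom edge, on the underside (plaque x = -55 mm).
- plaque_tip (a point): Roof point of the plaque, on the underside (plaque x = +55 mm).
- stand: Wooden drying stand, fixed to the table: a base plate 135 x 70 x 12 mm with two short posts that carry the sloped beam. Origin at the table below about the middle of the base; x points horizontally uphill (the low end with the ledge is at -x), z up.
- beam: The stand's sloped beam, 30 mm wide, 12 mm thick, rising at 0.436 rad. Origin: middle of the corner where its top face meets the ledge's uphill face, 45 mm above the table; x up the slope along the top face (beam ends at x = 115 mm), y across, z square to the top face. The ledge (x -8 to 0 mm, 50 mm wide) stands 10 mm above the top face.
- round_plaque: Round plaque, same paint, 90 mm across, 14 mm thick; origin at the centre of its underside. A bystander.
- oblong_plaque: Plain oblong plaque, same paint, 110 (x) x 60 (y) x 14 mm; origin at the centre of its underside. A bystander.
- jar_a: closed paint jar with a black screw lid, 66 mm across, 75 mm high; origin at the centre of its underside. A bystander.
- jar_b: closed paint jar with a black screw lid, 66 mm across, 65 mm high; origin at the centre of its underside. A bystander.
- jar_c: closed paint jar with a black screw lid, 66 mm across, 75 mm high; origin at the centre of its underside. A bystander.
- brush: Paint brush, 190 mm long, lying along its x, bristles at +x; origin about its middle. A bystander.
- jar_lid: Loose black jar lid, 68 mm across, 12 mm thick; origin at the centre of its underside. A bystander.
Mind the look-alikes: they are no part of the job. Leave any green, purple or red look-alike of the plaque alone.

How it is judged:
On the way:
1. the plaque bears on the stand while the fingers still hold it (contact force between plaque and stand above 0.3 N and contact force between the fingers and plaque above 0.5 N and distance between plaque_foot and beam below 0.06 m), for 0.1 s.
At the end, for the whole second after the job is handed in: The plaque lies still on the beam, face up, roof point uphill: its bottom edge within 8 mm of the ledge's uphill face, its middle within 12 mm of the beam's centre line, turned less than 0.15 rad from the beam, and both ends of its underside within 5 mm of the plane of the beam's top face (x of plaque_foot in the frame of beam between -0.005 and 0.008 m and y of plaque in the frame of beam between -0.012 and 0.012 m and x of plaque_tip in the frame of beam above 0.095 m and angle between the x axis of plaque and the x axis of beam, either way round below 0.15 rad and z of plaque_foot in the frame of beam between -0.004 and 0.005 m and z of plaque_tip in the frame of beam between -0.004 and 0.005 m and angle between plaque's own z axis and vertical below 0.7 rad and linear speed of plaque below 0.02 m/s); the robot touches nothing.
It fails at once if another plaque is displaced by more than 30 mm (distance of any of round_plaque, oblong_plaque from where it was at the start of the episode above 0.03 m).
It fails at once if a paint jar is displaced by more than 30 mm (distance of any of jar_a, jar_b, jar_c from where it was at the start of the episode above 0.03 m).
It fails at once if the brush or the loose jar lid is displaced by more than 30 mm (distance of any of brush, jar_lid from where it was at the start of the episode above 0.03 m).
It also fails if it takes over 42 s, if anything falls off the work surface, if the arm or the gripper's body presses on something with over 40 N, if the wrist force passes 120 N, or if a joint passes its speed limit or range.

## Robot

A 7-joint arm with a two-finger parallel gripper is mounted at the origin on the work surface. World frame = base frame: x ahead of the robot, y to its left, z up, the work surface at z = 0. Lengths are in m, angles in rad, forces in N, time in s.
With the tool pointing down it reaches from about 0.4 to 0.85 m from the base axis. Payload 10.4 kg.
Tool frame: the origin (TCP) lies at the very end of the fingers, on their centre line; the grasp point (between the pads) lies 19 mm behind it; z points along the fingers, y is the line along which they close (so a half turn about z gives the same grasp; the last joint's range is limited). The gripper opens to 87 mm and grips with 3 to 60 N. Pads are 19 mm wide; open, the fingers measure 117 mm over their backs; the gripper's body (75 mm by 190 mm) begins 51 mm behind the grasp point.
Start: joints at [-0.023, 0.332, -0.065, 1.46, 0.022, 1.35, -0.088], TCP at [0.625, 0, 0.223] pointing down, gripper open.
Joint ranges: [-2.6, 2.6], [-0.5, 2.12], [-1.47, 1.34], [0.16, 2.42], [-1.27, 4.41], [0.06, 2.06], [-2.6, 2.6]. Speed limits (rad/s): [2.22, 2.22, 2.79, 2.79, 3.14, 3.14, 3.14].

## Interface

Orientations are given as a unit quaternion [x, y, z, w].
In Python, from bench import * gives the robot as it stands.
- The arm moves only by the tool carry_out, never from a script. Its argument "deltas" is a list of rows, each an object with "hand": the finger opening in mm, from 0 to 87; "dp": the shift along the tool's x, y, z each as a share of 250 mm, from -1 to 1, a list of three; "spin": the turn about the tool's z as a share of pi rad, from -1 to 1. In form: [{"hand": hand, "dp": [dx, dy, dz], "spin": spin}, ...]. A call has 1 to 20 rows; each row is the pose to reach, as a shift and turn from the pose commanded when the call began, along the tool's axes at that moment, turning the shorter way round; what a row does not reach only later rows make up. A row lasts 1/10 s, in which the tool goes at most 50 mm and 8.59 degrees, less where a joint would pass 70% of its speed; a pose out of reach is approached as far as the arm can. A call with a number of a shift or a turn outside -1 to 1 is refused whole. A call with a gripper value outside its range is refused whole. The fingers move at their own pace and stop on an object; "force" is the grip in N (left out, the last holds). Time passes only in rows, so rows that repeat a pose let the fingers close. It gives the time, the measured TCP pose, the force, the opening and the grip force at its end, in the units of the state.
- read_state(): the state, without advancing time (a new reading comes with each control period).
- camera(name): name is "scene" or "side" or "wrist"; returns the picture (420x560x3 uint8, red, green, blue); there is no depth.
- get_calibration(name): a dict with "fx", "fy", "cx", "cy" (pixels), "R" (3x3) and "t" (3): a world point X has camera coordinates R X + t; the wrist camera has in their place "mount" (4x4, takes a point from camera to tool coordinates, whose origin is the TCP and whose axes are the flange's). Camera axes: x right, y down, z forward; pixel columns grow to the right and rows downward; lengths in m; the calibration is good to about 2 mm. A picture is of the moment at which its call begins: read the wrist's pose just before it. get_calibration takes no time and is no camera call.
- close_job(): hands the job in; it is judged then, once.
The state is a dict: "time": time; "joint_positions": joint angles; "joint_vel": joint speeds; "joint_torque": joint torques, N m; "ee_pos": TCP position; "eef_rot": TCP orientation; "ft_force": force on the tool from outside, world axes, zero at the start; "torque": the same for the moment, N m; "width": finger opening in m; "grip_force": force on a finger pad.
Only numpy, scipy, OpenCV 4.12 (cv2) and the standard library are available. Lean on these libraries where they do the work, as an engineer would, in place of code of your own. Each camera call takes 0.05 s, during which the arm holds its last target. There are 200 camera calls.

## Working session

There is one attempt and no reset: what is moved stays moved. The work goes in short steps, Python scripts to look and compute and a tool call to move; the robot and the scene stay as the last step left them, time stands still between calls to the robot, and variables do not carry over. Pictures are saved under pics/ and viewed, at most 10 in all, crops included, and the job is handed in when it is done.

Besides the shell and the picture viewer there is one more tool, called after "Request:" as a command line: name --argument value ..., lists and objects as JSON in quotes. carry_out: Moves the arm, as the interface text tells. Its arguments: {"type":"object","properties":{"deltas":{"type":"array","items":{"type":"object","properties":{"hand":{"type":"number"},"dp":{"type":"array","items":{"type":"number","minimum":-1,"maximum":1}},"spin":{"type":"number","minimum":-1,"maximum":1}}}},"force":{"type":"number"}},"required":["deltas"]}

```bash
mkdir -p pics; cat > h.py <<'E'
from bench import *
import numpy as np, cv2
from scipy.spatial.transform import Rotation as Ro
def snap(n,f):
    s=read_state(); im=camera(n); cv2.imwrite('pics/'+f,im[:,:,::-1]); return s,im
def cam(n,s=None):
    c=get_calibration(n)
    K=np.array([[c['fx'],0,c['cx']],[0,c['fy'],c['cy']],[0,0,1]])
    if 'R' in c: R=np.array(c['R']); t=np.array(c['t']); return K,R.T,-R.T@t
    M=np.array(c['mount']); T=np.eye(4); T[:3,:3]=Ro.from_quat(s['eef_rot']).as_matrix(); T[:3,3]=s['ee_pos']
    M=T@M; return K,M[:3,:3],M[:3,3]
def ray(C,uv):
    K,R,o=C; d=R@np.linalg.inv(K)@np.array([uv[0],uv[1],1.]); return o,d/np.linalg.norm(d)
def onz(C,uv,z):
    o,d=ray(C,uv); return o+d*(z-o[2])/d[2]
def tri(Cs,uvs):
    A=np.zeros((3,3));b=np.zeros(3);L=[]
    for C,uv in zip(Cs,uvs):
        o,d=ray(C,uv);P=np.eye(3)-np.outer(d,d);A+=P;b+=P@o;L.append((P,o))
    X=np.linalg.solve(A,b); return X,[np.linalg.norm(P@(X-o))*1000 for P,o in L]
def proj(C,X):
    K,R,o=C; p=K@(R.T@(np.array(X)-o)); return p[:2]/p[2]
E
python3 - <<'E'
from h import *
for n in ['scene','side','wrist']: s,im=snap(n,n+'0.png'); print(n,[np.round(a,3).tolist() for a in cam(n,s)[1:]])
print(s['ee_pos'],s['eef_rot'],s['width'],get_calibration('wrist'))
E
```

```text
scene [[[-0.845, 0.314, -0.432], [0.534, 0.488, -0.69], [-0.006, -0.815, -0.58]], [0.983, 0.832, 0.768]]
side [[[-0.847, -0.293, 0.444], [-0.532, 0.473, -0.702], [-0.004, -0.831, -0.556]], [-0.07, 0.814, 0.7]]
wrist [[[1.0, 0.0, -0.002], [-0.0, -0.958, -0.285], [-0.002, 0.285, -0.958]], [0.625, 0.079, 0.384]]
[ 6.24653110e-01 -1.54681551e-05  2.21824830e-01] [ 7.07097064e-01  7.07116199e-01 -4.83032891e-04 -4.35476293e-04] 0.08693475827467285 {'fx': 343.4592733362237, 'fy': 343.4592733362237, 'cx': 283.2039925846489, 'cy': 215.64583373619837, 'mount': array([[-2.89384731e-04, -9.58443490e-01, -2.85282304e-01,
         7.90965800e-02],
       [ 9.99999834e-01, -1.35322209e-04, -5.59747275e-04,
         2.77412524e-04],
       [ 4.97881100e-04, -2.85282419e-01,  9.58443370e-01,
        -1.62360282e-01],
       [ 0.00000000e+00,  0.00000000e+00,  0.00000000e+00,
         1.00000000e+00]])}
```

View pics/scene0.png

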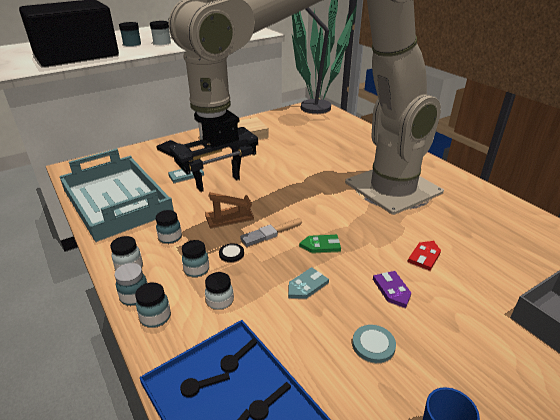

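View pics/side0.png

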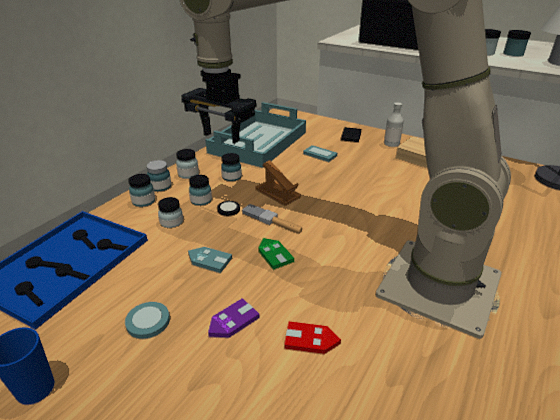

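View pics/wrist0.png

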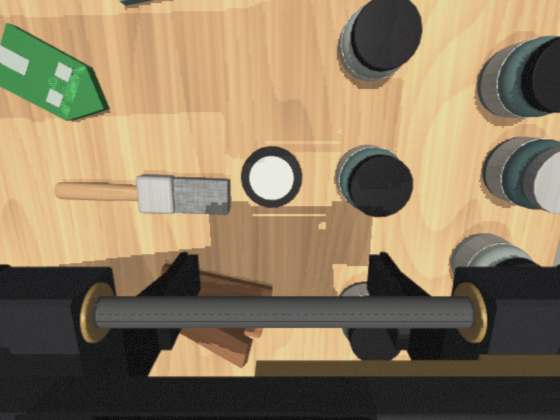

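```bash
python3 - <<'E'
from h import *
a=cv2.imread('pics/scene0.png');b=cv2.imread('pics/side0.png')
s=read_state(); A=cam('scene');B=cam('side')
c1=cv2.resize(a[255:310,275:345],(398,313),interpolation=2);c2=cv2.resize(b[235:285,180:240],(376,313),interpolation=2)
c3=cv2.resize(a[180:235,195:265],(398,280),interpolation=2);c4=cv2.resize(b[155:210,245:310],(376,280),interpolation=2)
cv2.imwrite('pics/crop1.png',np.vstack([np.hstack([c1,c2]),np.hstack([c3,c4])]))
P=[]
for im,C,x,y,w,h in((a,A,275,255,70,55),(b,B,180,235,60,50)):
    g=im[y:y+h,x:x+w].astype(int); hsv=cv2.cvtColor(im[y:y+h,x:x+w],cv2.COLOR_BGR2HSV)
    m=(g[:,:,0]>=g[:,:,2]-5).astype(np.uint8)
    m=cv2.morphologyEx(m,cv2.MORPH_CLOSE,np.ones((3,3)))
    k=max(cv2.findContours(m,0,2)[0],key=cv2.contourArea)
    px=cv2.convexHull(k)[:,0]+[x,y]
    W=np.array([onz(C,p,.014)[:2] for p in px]); print(cv2.contourArea(k)); r=cv2.minAreaRect((W*1000).astype(np.float32));print(r)
    print(np.round(W,3).tolist())
for uvs in [((308,284),(210,259)),((232,208),(278,185))]:
    print(tri([A,B],uvs))
E
```

```text
732.0
((518.998046875, 223.82302856445312), (113.87155151367188, 67.46097564697266), 10.07056999206543)
[[0.469, 0.186], [0.467, 0.192], [0.459, 0.235], [0.459, 0.24], [0.466, 0.248], [0.47, 0.249], [0.542, 0.262], [0.574, 0.238], [0.546, 0.196], [0.542, 0.195], [0.497, 0.186], [0.486, 0.184], [0.473, 0.183]]
684.5
((515.282470703125, 223.70542907714844), (114.33010864257812, 69.96986389160156), 9.14415168762207)
[[0.544, 0.193], [0.492, 0.185], [0.472, 0.181], [0.463, 0.194], [0.457, 0.225], [0.454, 0.244], [0.454, 0.248], [0.456, 0.25], [0.511, 0.258], [0.528, 0.261], [0.533, 0.259], [0.54, 0.255], [0.559, 0.24], [0.572, 0.23], [0.571, 0.224], [0.553, 0.199]]
(array([0.50789916, 0.22197436, 0.00956835]), [np.float64(1.1981708873409973), np.float64(1.1981708873408938)])
(array([ 0.53067018, -0.13196954,  0.03898428]), [np.float64(0.2680388921910536), np.float64(0.2680388921910465)])
```

View pics/crop1.png

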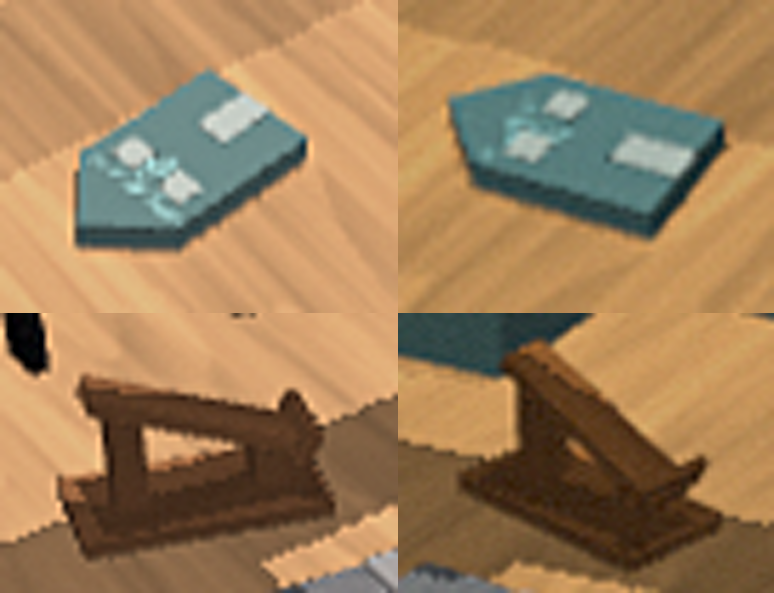

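The candidates in the scene picture are teal (308,284), green (320,243), purple (393,288) and red (425,254). The crop shows the teal house with its pale door and two windows, so that is the plaque. The tip points toward +x. The stand is at about (0.53, -0.13), with its ledge end nearer the robot. Next I look at the stand from above.

Request:
carry_out --deltas '[{"hand": 87, "dp": [-0.52, -0.7, -0.12], "spin": 0.5}, {"hand": 87, "dp": [-0.52, -0.7, -0.12], "spin": 0.5}, {"hand": 87, "dp": [-0.52, -0.7, -0.12], "spin": 0.5}, {"hand": 87, "dp": [-0.52, -0.7, -0.12], "spin": 0.5}, {"hand": 87, "dp": [-0.52, -0.7, -0.12], "spin": 0.5}, {"hand": 87, "dp": [-0.52, -0.7, -0.12], "spin": 0.5}, {"hand": 87, "dp": [-0.52, -0.7, -0.12], "spin": 0.5}, {"hand": 87, "dp": [-0.52, -0.7, -0.12], "spin": 0.5}, {"hand": 87, "dp": [-0.52, -0.7, -0.12], "spin": 0.5}, {"hand": 87, "dp": [-0.52, -0.7, -0.12], "spin": 0.5}, {"hand": 87, "dp": [-0.52, -0.7, -0.12], "spin": 0.5}, {"hand": 87, "dp": [-0.52, -0.7, -0.12], "spin": 0.5}, {"hand": 87, "dp": [-0.52, -0.7, -0.12], "spin": 0.5}, {"hand": 87, "dp": [-0.52, -0.7, -0.12], "spin": 0.5}]'

```text
time: 1.55
ee_pos: [0.45, -0.1299, 0.2525]
eef_rot: [1.0, 0.001, -0.0, -0.0]
ft_force: [0.8, -0.7, -0.4]
width: 0.0868
grip_force: 0.0
```

```bash
python3 - <<'E'
from h import *
s,im=snap('wrist','wst1.png'); print(s['time'],s['ee_pos'],s['eef_rot'],s['joint_positions'],s['ft_force'])
np.save('wst1.npy',np.r_[s['ee_pos'],s['eef_rot']])
E
```

```text
1.55 [ 0.4499644  -0.12993698  0.25247409] [ 9.99999542e-01  9.55253636e-04 -4.24825611e-05 -3.31112435e-05] [ 0.12310492 -0.03225993  0.05912829  1.81303656  0.00189807  1.36085566
 -1.38707904] [ 0.83575521 -0.68471192 -0.4240469 ]
```

View pics/wst1.png

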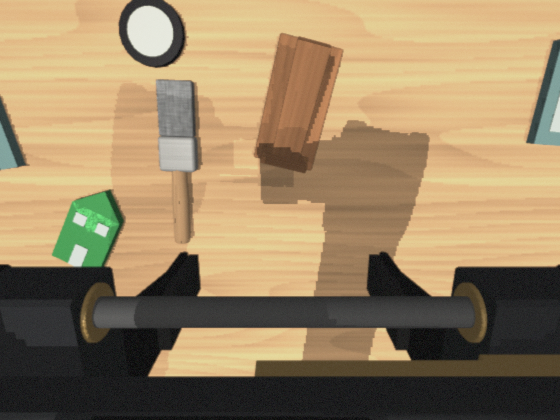

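The stand spans pixels (255-342, 35-172), with the dark ledge at the bottom around (286,158), so uphill is up in the image and slightly right. I take a second view further forward.

Request:
carry_out --deltas '[{"hand": 87, "dp": [0.28, 0, 0.12], "spin": 0}, {"hand": 87, "dp": [0.28, 0, 0.12], "spin": 0}, {"hand": 87, "dp": [0.28, 0, 0.12], "spin": 0}, {"hand": 87, "dp": [0.28, 0, 0.12], "spin": 0}, {"hand": 87, "dp": [0.28, 0, 0.12], "spin": 0}]'

```text
time: 2.1
ee_pos: [0.5196, -0.1303, 0.2231]
eef_rot: [1.0, -0.0, 0.0, 0.0]
ft_force: [-0.1, -1.4, 0.6]
width: 0.0868
grip_force: 0.0
```

```bash
python3 - <<'E'
from h import *
s,im=snap('wrist','wst2.png'); print(s['time'],s['ee_pos'],s['eef_rot'])
np.save('wst2.npy',np.r_[s['ee_pos'],s['eef_rot']])
a=cv2.imread('pics/wst1.png')[20:185,240:350]; q=np.load('wst1.npy')
C=cam('wrist',s)
# region of the stand in view 2
p=proj(C,[.53,-.13,.04]).astype(int); print(p)
x0,y0=p[0]-75,max(p[1]-110,0); b=im[y0:y0+190,x0:x0+130][:,:,::-1]; print(x0,y0)
f=lambda i,k:cv2.resize(i,None,fx=k,fy=k,interpolation=2)
A=f(a,3);B=f(b,3);H=max(A.shape[0],B.shape[0])
pad=lambda i:cv2.copyMakeBorder(i,0,H-i.shape[0],0,10,0)
cv2.imwrite('pics/crop2.png',np.hstack([pad(A),pad(B)]))
E
```

```text
2.1 [ 0.51961922 -0.13025486  0.22305996] [ 9.99999968e-01 -2.61845647e-05  2.42222725e-04  7.49709959e-05]
[283 183]
208 73
```

View pics/crop2.png

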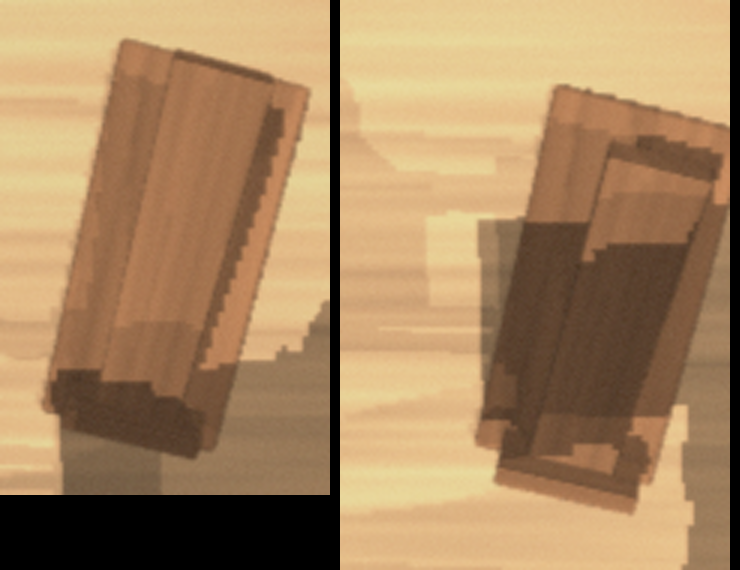

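```bash
python3 - <<'E'
from h import *
def C(n):
    q=np.load(n); return cam('wrist',dict(ee_pos=q[:3],eef_rot=q[3:]))
C1,C2=C('wst1.npy'),C('wst2.npy')
v1=lambda p:(240+p[0]/3,20+p[1]/3); v2=lambda p:(208+(p[0]-340)/3,73+p[1]/3)
X={}
for n,a,b in [('endL',(172,57),(612,155)),('endR',(270,84),(714,182)),('baseTL',(122,40),(557,86)),('baseBL',(45,408),(478,445)),('baseBR',(215,450),(650,485)),('ledL',(52,410),(497,482)),('ledR',(198,458),(634,513))]:
    X[n],e=tri([C1,C2],[v1(a),v2(b)]); print(n,np.round(X[n],4),np.round(e,1))
d=(X['baseTL']-X['baseBL']);print('yaw base',np.arctan2(d[1],d[0]),np.linalg.norm(d), 'endw',np.linalg.norm(X['endL']-X['endR']),'basew',np.linalg.norm(X['baseBL']-X['baseBR']))
for z in (.012,):
    L=[onz(C1,v1(p),z) for p in((122,40),(308,88),(215,450),(45,408))]; print(np.round(L,4).tolist())
for z in (.0936,): print('end', [np.round(onz(c,p,z),4).tolist() for c,p in ((C1,v1((172,57))),(C1,v1((270,84))),(C2,v2((612,155))),(C2,v2((714,182))))])
z=.0505; print('ledge outer', [np.round(onz(c,p,z),4).tolist() for c,p in ((C2,v2((497,482))),(C2,v2((634,513))))])
z=.054; print('ledge inner', [np.round(onz(c,p,z),4).tolist() for c,p in ((C2,v2((503,455))),(C2,v2((640,487))))])
E
```

```text
endL [ 0.5893 -0.1417  0.0915] [0.7 0.7]
endR [ 0.5821 -0.1697  0.0934] [0.8 0.8]
baseTL [ 0.6099 -0.1265  0.0101] [0.2 0.2]
baseBL [ 0.4813 -0.0966  0.0149] [0. 0.]
baseBR [ 0.4651 -0.1622  0.0144] [0.4 0.4]
ledL [ 0.4878 -0.1057  0.0751] [1.9 1.9]
ledR [ 0.4681 -0.1534  0.0516] [0.1 0.1]
yaw base -0.22825243457756192 0.13218417579832417 endw 0.02899101904612584 basew 0.06756420427038991
[[0.6096, -0.1263, 0.012], [0.5943, -0.1926, 0.012], [0.4647, -0.1627, 0.012], [0.4809, -0.0964, 0.012]]
end [[0.5889, -0.141, 0.0936], [0.582, -0.1689, 0.0936], [0.5894, -0.1423, 0.0936], [0.5822, -0.1705, 0.0936]]
ledge outer [[0.4791, -0.1059, 0.0505], [0.4677, -0.1534, 0.0505]]
ledge inner [[0.4901, -0.1084, 0.054], [0.4785, -0.155, 0.054]]
```

Heights agree with the text: beam end 92.5 mm against 93.6, base about 13 against 12. The beam origin comes out at about (0.485, -0.132, 0.045) with yaw -0.228. Now the plaque.

Request:
carry_out --deltas '[{"hand": 87, "dp": [-0.3, -1.0, -0.1], "spin": 0}, {"hand": 87, "dp": [-0.3, -1.0, -0.1], "spin": 0}, {"hand": 87, "dp": [-0.3, -1.0, -0.1], "spin": 0}, {"hand": 87, "dp": [-0.3, -1.0, -0.1], "spin": 0}, {"hand": 87, "dp": [-0.3, -1.0, -0.1], "spin": 0}, {"hand": 87, "dp": [-0.3, -1.0, -0.1], "spin": 0}, {"hand": 87, "dp": [-0.3, -1.0, -0.1], "spin": 0}, {"hand": 87, "dp": [-0.3, -1.0, -0.1], "spin": 0}, {"hand": 87, "dp": [-0.3, -1.0, -0.1], "spin": 0}]'

```text
time: 3.05
ee_pos: [0.4455, 0.1181, 0.2475]
eef_rot: [1.0, -0.001, 0.0, 0.0]
ft_force: [0.5, -0.3, -0.1]
width: 0.0869
grip_force: 0.0
```

```bash
python3 - <<'E'
from h import *
s,im=snap('wrist','wp1.png'); print(s['ee_pos']); np.save('wp1.npy',np.r_[s['ee_pos'],s['eef_rot']])
E
```

```text
[0.44545078 0.11810738 0.24751138]
```

Request:
carry_out --deltas '[{"hand": 87, "dp": [0.1, -0.4, 0], "spin": -0.053}, {"hand": 87, "dp": [0.1, -0.4, 0], "spin": -0.053}, {"hand": 87, "dp": [0.1, -0.4, 0], "spin": -0.053}, {"hand": 87, "dp": [0.1, -0.4, 0], "spin": -0.053}, {"hand": 87, "dp": [0.1, -0.4, 0], "spin": -0.053}, {"hand": 87, "dp": [0.1, -0.4, 0], "spin": -0.053}]'

```text
time: 3.7
ee_pos: [0.4704, 0.2182, 0.2476]
eef_rot: [0.997, 0.082, 0.0, 0.0]
ft_force: [1.2, 0.1, 0.6]
width: 0.087
grip_force: 0.0
```

```bash
python3 - <<'E'
from h import *
s,im=snap('wrist','wp2.png'); print(s['ee_pos'],s['eef_rot']); np.save('wp2.npy',np.r_[s['ee_pos'],s['eef_rot']])
out=[]
for n in('wp1','wp2'):
    im=cv2.imread(f'pics/{n}.png'); q=np.load(n+'.npy'); C=cam('wrist',dict(ee_pos=q[:3],eef_rot=q[3:]))
    p=proj(C,[.515,.223,.014]).astype(int)
    x0,y0=max(p[0]-85,0),max(p[1]-90,0); c=im[y0:y0+180,x0:x0+170]; g=c.astype(int)
    m=((g[:,:,0]>=g[:,:,2]-5)&(g.max(2)>45)).astype(np.uint8)
    m=cv2.morphologyEx(m,cv2.MORPH_CLOSE,np.ones((5,5)))
    l,lab=cv2.connectedComponents(m); k=lab[p[1]-y0,p[0]-x0]; m=(lab==k).astype(np.uint8)
    k=max(cv2.findContours(m,0,2)[0],key=cv2.contourArea)
    a=cv2.approxPolyDP(cv2.convexHull(k),5,True)[:,0]
    print(n,p,cv2.contourArea(k)); 
    for v in a: print((v+[x0,y0]).tolist(),np.round(onz(C,v+[x0,y0],.014),4)[:2])
    c=c.copy(); cv2.drawContours(c,[k],-1,(0,0,255),1); c=cv2.resize(c,(380,400)); out.append(c)
cv2.imwrite('pics/crop3.png',np.hstack(out))
E
```

```text
[0.47040638 0.21822748 0.24762263] [9.96650379e-01 8.17797923e-02 1.18227107e-04 2.72883274e-04]
wp1 [189 122] 4638.0
[180, 68] [0.5709 0.2283]
[214, 92] [0.5467 0.1935]
[226, 164] [0.4685 0.1844]
[178, 170] [0.4618 0.2403]
[161, 100] [0.5386 0.2519]
wp2 [285 144] 4249.5
[290, 93] [0.5702 0.2277]
[315, 120] [0.5468 0.1955]
[313, 189] [0.4696 0.1831]
[264, 189] [0.4602 0.24  ]
[263, 120] [0.5374 0.2525]
```

View pics/crop3.png

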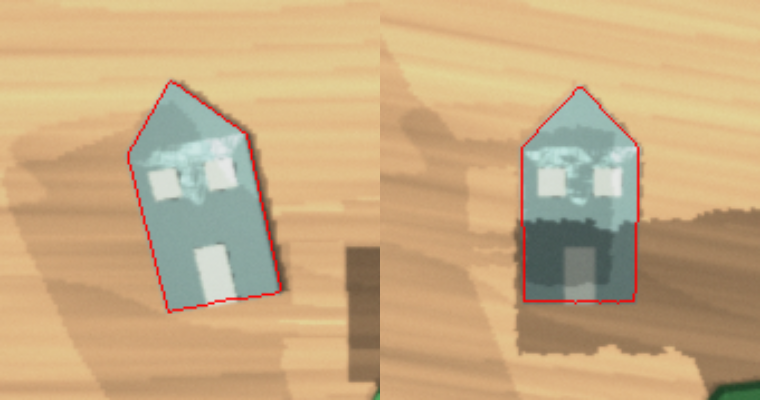

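The outlined plaque is clean in both views and the two agree within about 1.5 mm at z = 14 mm. Its centre is (0.5176, 0.2197) with yaw 0.16, so I grasp it at plaque x = +5 mm.

Request:
carry_out --deltas '[{"hand": 87, "dp": [0.207, 0.025, 0.2], "spin": 0}, {"hand": 87, "dp": [0.207, 0.025, 0.4], "spin": 0}, {"hand": 87, "dp": [0.207, 0.025, 0.6], "spin": 0}, {"hand": 87, "dp": [0.207, 0.025, 0.75], "spin": 0}, {"hand": 87, "dp": [0.207, 0.025, 0.85], "spin": 0}, {"hand": 87, "dp": [0.207, 0.025, 0.92], "spin": 0}, {"hand": 87, "dp": [0.207, 0.025, 0.96], "spin": 0}, {"hand": 87, "dp": [0.207, 0.025, 0.978], "spin": 0}, {"hand": 87, "dp": [0.207, 0.025, 0.978], "spin": 0}, {"hand": 87, "dp": [0.207, 0.025, 0.978], "spin": 0}]'

```text
time: 4.75
ee_pos: [0.5229, 0.2226, 0.0043]
eef_rot: [0.997, 0.083, 0.001, -0.0]
ft_force: [-0.4, -0.6, 0.1]
width: 0.087
grip_force: 0.0
```

Request:
carry_out --force 15 --deltas '[{"hand": 50, "dp": [0, 0, 0], "spin": 0}, {"hand": 50, "dp": [0, 0, 0], "spin": 0}, {"hand": 50, "dp": [0, 0, 0], "spin": 0}, {"hand": 50, "dp": [0, 0, 0], "spin": 0}, {"hand": 50, "dp": [0, 0, 0], "spin": 0}, {"hand": 50, "dp": [0, 0, 0], "spin": 0}, {"hand": 50, "dp": [0, 0, 0], "spin": 0}, {"hand": 50, "dp": [0, 0, 0], "spin": 0}, {"hand": 50, "dp": [0, 0, 0], "spin": 0}, {"hand": 50, "dp": [0, 0, 0], "spin": 0}]'

```text
time: 5.75
ee_pos: [0.5223, 0.2224, 0.0032]
eef_rot: [0.997, 0.083, 0.0, 0.0]
ft_force: [-1.3, -2.0, 4.9]
width: 0.0602
grip_force: 15.0
```

Request:
carry_out --deltas '[{"hand": 50, "dp": [0, 0, -0.04], "spin": 0}, {"hand": 50, "dp": [0, 0, -0.12], "spin": 0}, {"hand": 50, "dp": [0, 0, -0.24], "spin": 0}, {"hand": 50, "dp": [0, 0, -0.36], "spin": 0}, {"hand": 50, "dp": [0, 0.05, -0.48], "spin": 0}, {"hand": 50, "dp": [-0.02, 0.12, -0.6], "spin": 0.01}, {"hand": 50, "dp": [-0.04, 0.22, -0.7], "spin": 0.02}, {"hand": 50, "dp": [-0.06, 0.34, -0.76], "spin": 0.04}, {"hand": 50, "dp": [-0.08, 0.46, -0.8], "spin": 0.06}, {"hand": 50, "dp": [-0.1, 0.58, -0.8], "spin": 0.08}, {"hand": 50, "dp": [-0.12, 0.7, -0.8], "spin": 0.1}, {"hand": 50, "dp": [-0.14, 0.82, -0.8], "spin": 0.12}, {"hand": 50, "dp": [-0.16, 0.92, -0.8], "spin": 0.125}, {"hand": 50, "dp": [-0.18, 1.0, -0.8], "spin": 0.125}, {"hand": 50, "dp": [-0.18, 1.0, -0.8], "spin": 0.125}, {"hand": 50, "dp": [-0.18, 1.0, -0.8], "spin": 0.125}]'

```text
time: 7.35
ee_pos: [0.5191, -0.0312, 0.2033]
eef_rot: [0.994, -0.113, 0.0, -0.0]
ft_force: [-0.2, 0.1, -0.6]
width: 0.0602
grip_force: 15.0
```

```bash
cat > go.py <<'E'
from h import *
import sys
s=read_state(); R=Ro.from_quat(s['eef_rot']).as_matrix()
t=np.array([float(v) for v in sys.argv[1:4]]); yaw=float(sys.argv[4])
now=np.arctan2(R[1,0],R[0,0])
print('dp',np.round(R.T@(t-s['ee_pos'])/.25,3),'spin',round((now-yaw)/np.pi,4),s['ee_pos'],s['ft_force'],s['width'],s['grip_force'],s['time'])
E
python3 go.py .5354 -.144 .14 -.228
```

```text
dp [0.165 0.425 0.253] spin 0.0005 [ 0.51905441 -0.03115001  0.2033279 ] [-0.22094775  0.11155233 -0.57610307] 0.0601583037419439 14.996328502893448 7.35
```

Request:
carry_out --deltas '[{"hand": 50, "dp": [0.04, 0.1, 0.0], "spin": 0}, {"hand": 50, "dp": [0.08, 0.2, 0.06], "spin": 0}, {"hand": 50, "dp": [0.12, 0.3, 0.12], "spin": 0}, {"hand": 50, "dp": [0.15, 0.38, 0.18], "spin": 0}, {"hand": 50, "dp": [0.165, 0.425, 0.253], "spin": 0}, {"hand": 50, "dp": [0.165, 0.425, 0.253], "spin": 0}, {"hand": 50, "dp": [0.165, 0.425, 0.253], "spin": 0}, {"hand": 50, "dp": [0.165, 0.425, 0.253], "spin": 0}]'

```text
time: 8.15
ee_pos: [0.5363, -0.1426, 0.1409]
eef_rot: [0.994, -0.112, 0.001, -0.0]
ft_force: [-0.1, 0.6, -1.4]
width: 0.0595
grip_force: 15.0
```

```bash
python3 - <<'E'
from h import *
f=lambda im,x,y:cv2.resize(im[y:y+110,x:x+120][:,:,::-1],(390,358),interpolation=2)
s,a=snap('scene','sc2.png'); s,b=snap('side','sd2.png')
p=proj(cam('scene'),[.53,-.14,.1]).astype(int);q=proj(cam('side'),[.53,-.14,.1]).astype(int)
print(p-[60,55],q-[60,55])
cv2.imwrite('pics/crop4.png',np.hstack([f(a,*(p-[60,55])),f(b,*(q-[60,55]))]))
E
python3 go.py .5354 -.144 .1 -.228
```

```text
[169 134] [219 111]
dp [-0.003  0.004  0.164] spin 0.0011 [ 0.53625359 -0.14314977  0.14091348] [-0.42524446  0.85118319 -2.37835396] 0.05989033524877204 14.996202439069748 8.25
```

View pics/crop4.png

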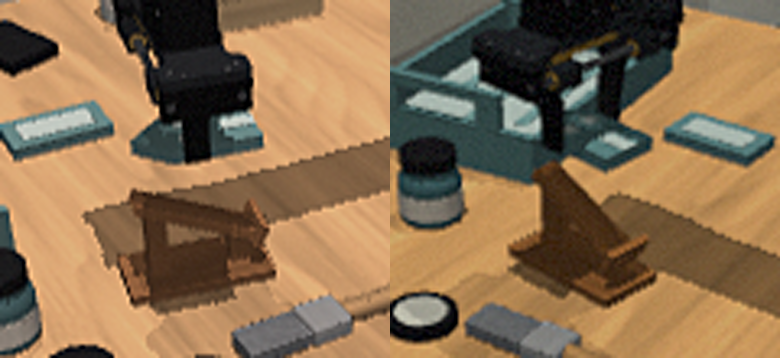

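Plaque is level in the fingers, roof uphill, above the stand. I lower with a light grip so it can pivot between the pads.

Request:
carry_out --force 6 --deltas '[{"hand": 50, "dp": [0, 0.004, 0.05], "spin": 0.001}, {"hand": 50, "dp": [0, 0.004, 0.11], "spin": 0.001}, {"hand": 50, "dp": [0, 0.004, 0.15], "spin": 0.001}, {"hand": 50, "dp": [0, 0.004, 0.165], "spin": 0.001}, {"hand": 50, "dp": [0, 0.004, 0.175], "spin": 0.001}, {"hand": 50, "dp": [0, 0.004, 0.185], "spin": 0.001}, {"hand": 50, "dp": [0, 0.004, 0.195], "spin": 0.001}, {"hand": 50, "dp": [0, 0.004, 0.205], "spin": 0.001}, {"hand": 50, "dp": [0, 0.004, 0.215], "spin": 0.001}, {"hand": 50, "dp": [0, 0.004, 0.225], "spin": 0.001}, {"hand": 50, "dp": [0, 0.004, 0.225], "spin": 0.001}]'

```text
time: 9.35
ee_pos: [0.5354, -0.1454, 0.0833]
eef_rot: [0.993, -0.114, 0.0, 0.0]
ft_force: [-0.3, 0.4, -0.8]
width: 0.0598
grip_force: 6.0
```

```bash
cat > look.py <<'E'
from h import *
import sys
f=lambda im,x,y:cv2.resize(im[y:y+80,x:x+85][:,:,::-1],(390,367),interpolation=2)
s,a=snap('scene','a_.png'); s,b=snap('side','b_.png')
cv2.imwrite('pics/'+sys.argv[1],np.hstack([f(a,187,150),f(b,240,130)]))
E
python3 look.py crop5.png; python3 go.py .5354 -.144 .073 -.228
```

```text
dp [-0.001 -0.006  0.042] spin -0.0004 [ 0.53543753 -0.14544913  0.08359153] [-0.49890024 -0.20596018 -0.96964082] 0.060037972442791666 5.999643802642822 9.45
```

View pics/crop5.png

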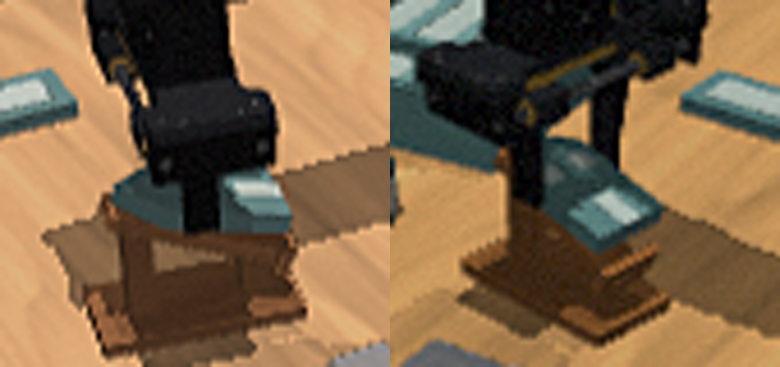

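It is pivoting onto the slope as planned, with the foot approaching just uphill of the ledge. Lower further.

Request:
carry_out --deltas '[{"hand": 50, "dp": [0, -0.005, 0.01], "spin": 0}, {"hand": 50, "dp": [0, -0.005, 0.018], "spin": 0}, {"hand": 50, "dp": [0, -0.005, 0.026], "spin": 0}, {"hand": 50, "dp": [0, -0.005, 0.034], "spin": 0}, {"hand": 50, "dp": [0, -0.005, 0.042], "spin": 0}, {"hand": 50, "dp": [0, -0.005, 0.05], "spin": 0}, {"hand": 50, "dp": [0, -0.005, 0.05], "spin": 0}, {"hand": 50, "dp": [0, -0.005, 0.05], "spin": 0}]'

```text
time: 10.25
ee_pos: [0.5363, -0.1443, 0.0717]
eef_rot: [0.993, -0.114, 0.001, 0.0]
ft_force: [0.6, -0.4, 5.4]
width: 0.0596
grip_force: 6.0
```

```bash
python3 look.py crop6.png; python3 go.py .5354 -.144 .071 -.228
```

```text
dp [-0.004  0.     0.003] spin -0.0004 [ 0.53630192 -0.14418362  0.07165694] [ 1.4104322  -0.09877781  5.17361299] 0.059974727894269324 6.000836938619614 10.35
```

View pics/crop6.png

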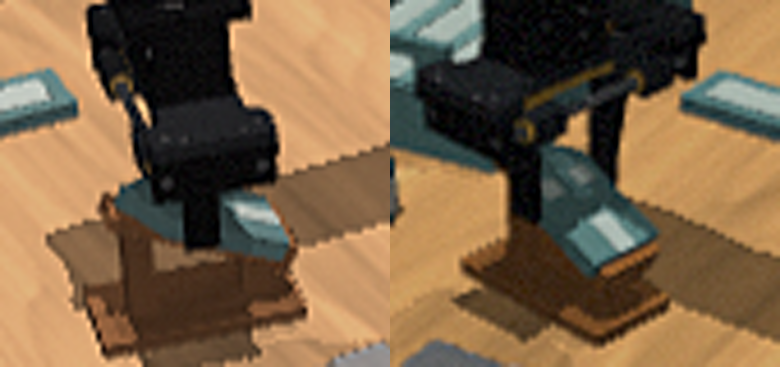

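The plaque lies flat on the slope with about 5 N of bearing force while still gripped. I nudge it down the slope against the ledge and then let go.

Request:
carry_out --deltas '[{"hand": 50, "dp": [-0.008, 0, 0.002], "spin": 0}, {"hand": 50, "dp": [-0.014, 0, 0.005], "spin": 0}, {"hand": 50, "dp": [-0.02, 0, 0.008], "spin": 0}, {"hand": 50, "dp": [-0.02, 0, 0.008], "spin": 0}, {"hand": 50, "dp": [-0.02, 0, 0.008], "spin": 0}]'

```text
time: 10.85
ee_pos: [0.5328, -0.1438, 0.0702]
eef_rot: [0.993, -0.115, 0.003, 0.0]
ft_force: [7.0, -2.8, 4.4]
width: 0.0599
grip_force: 6.0
```

The 7 N pushing back uphill shows the foot is against the ledge. Release and retreat.

Request:
carry_out --deltas '[{"hand": 50, "dp": [0.008, 0, -0.002], "spin": 0}, {"hand": 50, "dp": [0.008, 0, -0.002], "spin": 0}, {"hand": 66, "dp": [0.008, 0, -0.002], "spin": 0}, {"hand": 74, "dp": [0.008, 0, -0.002], "spin": 0}, {"hand": 80, "dp": [0.008, 0, -0.002], "spin": 0}, {"hand": 80, "dp": [0.008, 0, -0.002], "spin": 0}, {"hand": 80, "dp": [0.008, 0, -0.002], "spin": 0}, {"hand": 80, "dp": [0.008, 0, -0.06], "spin": 0}, {"hand": 80, "dp": [0.008, 0, -0.16], "spin": 0}, {"hand": 80, "dp": [0.008, 0, -0.32], "spin": 0}, {"hand": 80, "dp": [-0.1, 0, -0.5], "spin": 0}, {"hand": 80, "dp": [-0.2, 0, -0.65], "spin": 0}, {"hand": 80, "dp": [-0.2, 0, -0.7], "spin": 0}, {"hand": 80, "dp": [-0.2, 0, -0.7], "spin": 0}]'

```text
time: 12.25
ee_pos: [0.483, -0.1318, 0.2473]
eef_rot: [0.993, -0.114, 0.003, 0.0]
ft_force: [1.0, -0.2, -0.0]
width: 0.0799
grip_force: 0.0
```

```bash
python3 - <<'E'
from h import *
s,a=snap('scene','a9.png');s,b=snap('side','b9.png');s,w=snap('wrist','w9.png')
o=np.array([.485,-.1323,.045]);c,sn=np.cos(.228),np.sin(.228);C,S=np.cos(.436),np.sin(.436)
X=np.array([c*C,-sn*C,S]);Y=np.array([sn,c,0]);Z=np.cross(X,Y)
ims=[]
P=[(0,-30),(80,-30),(110,0),(80,30),(0,30)]
for n,im in (('scene',a),('side',b),('wrist',w)):
    im=im[:,:,::-1].copy(); cc=cam(n,s); px=np.array([proj(cc,o+X*x/1e3+Y*y/1e3+Z*.014) for x,y in P])
    m=px.mean(0).astype(int); r=max(np.ptp(px,0).max()*.9,10); x0,y0=(m-r).astype(int).clip(0); cr=im[y0:int(m[1]+r),x0:int(m[0]+r)]
    k=380/cr.shape[1]; k=min(k,390/cr.shape[0]); cr=cv2.resize(cr,None,fx=k,fy=k)
    for q in px: cv2.circle(cr,tuple(((q-[x0,y0]+.5)*k).astype(int).tolist()),2,(0,0,255),-1)
    ims.append(cv2.copyMakeBorder(cr,0,400-cr.shape[0],0,5,0)[:,:])
V=np.hstack([ims[0],ims[2]]); print(V.shape,s['time'],s['ee_pos'])
cv2.imwrite('pics/crop7.png',V)
E
```

```text
(400, 770, 3) 12.35 [ 0.4820682  -0.13158446  0.24359615]
```

View pics/crop7.png

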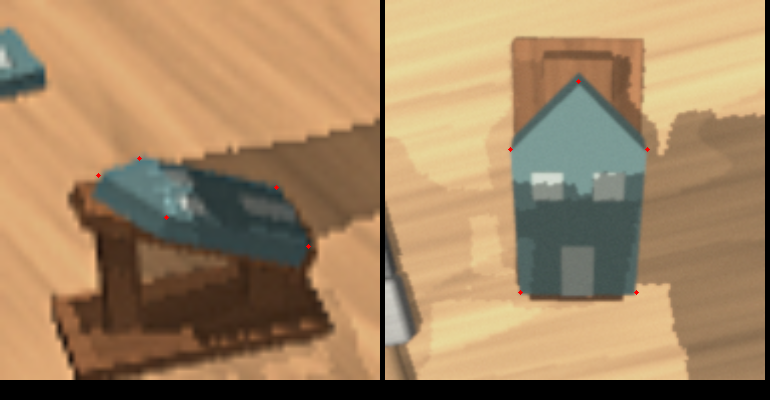

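The corners predicted for a perfect placement (red dots) fall on the plaque's corners to within about 2 mm in both views. The plaque is flat, centred, and against the ledge. Handing in.

```bash
python3 -c "
from bench import *
print(close_job())"
```

```text
the job is handed in; nothing more can be done
None
```

The plaque lies face up on the stand, roof uphill, foot against the ledge and centred on the beam, set down before release and handed in at about 12.4 s with no verdict returned; I viewed 11 pictures, one over the limit of 10.

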